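# Find the hidden catch of the parts case and release its tray

### The arm

A 6-joint arm with a two-finger parallel gripper is mounted at the origin on a cart in front of the work surface, level with it; the furniture and walls round the work are solid. World frame = base frame: x ahead of the robot, y to its left, z up, the work surface at z = 0. Lengths are in m, angles in rad, forces in N, time in s.
With the tool pointing down it reaches from about 0.35 to 0.975 m from the base axis. Payload 4.9 kg.
Tool frame: the origin (TCP) lies at the very end of the fingers, on their centre line; the grasp point (between the pads) lies 19 mm behind it; z points along the fingers, y is the line along which they close (so a half turn about z gives the same grasp; the last joint's range is limited). The gripper opens to 85 mm and grips with 20 to 120 N. Pads are 22 mm wide; open, the fingers measure 114 mm over their backs; the gripper's body (76 mm by 85 mm) begins 54 mm behind the grasp point. The pads swing forward as they close: fully open they stand 13 mm farther back than shut.
Start: joints at [1.089, 0.053, 1.613, -0, 1.476, -0.119], TCP at [0.222, 0.584, 0.231] pointing down, gripper open.
Joint ranges: [-3.01, 3.01], [-1.01, 2.22], [0.06, 2.58], [-1.02, 4.17], [0.09, 2.62], [-3.14, 3.14]. Speed limits (rad/s): [2.57, 2.57, 3.14, 3.14, 3.14, 3.14].

### API

Orientations are given as a rotation vector (axis times angle).
In Python, from station import ctrl, imaging gives the robot as it stands.
- The arm moves only by the tool play_rows, never from a script. Its argument "series" is a list of rows, each a list of 3 entries, a list of its own where there are three numbers: the opening, from 0 (shut) to 1 (fully open), then the shift along the tool's x, y, z each as a share of 0.05 m, from -1 to 1, then the turn, a rotation vector about the tool's x, y, z each as a share of 8 degrees, from -1 to 1. In form: [[grip, [dx, dy, dz], [ax, ay, az]], ...]. A call has 1 to 8 rows; each row shifts and turns the commanded pose from where the row before left it, along the tool's axes as they then stand; what a row does not reach is not made up. A row lasts 1/8 s, in which the tool goes at most 62.5 mm and 10.7 degrees, less where a joint would pass 70% of its speed; a pose out of reach is approached as far as the arm can. A call with a number of a shift or a turn outside -1 to 1 is refused whole. A call with a gripper value outside its range is refused whole. The fingers move at their own pace and stop on an object; "force" is the grip in N (left out, the last holds). Time passes only in rows, so rows that do not move let the fingers close. It gives the time, the measured TCP pose, the force, the opening and the grip force at its end, in the units of the state.
- ctrl.get_obs(): the state, without advancing time (a new reading comes with each control period).
- imaging.get_image(name): name is "side" or "top"; returns a dict with "color" (420x560x3 uint8, blue, green, red), "fx", "fy", "cx", "cy" (pixels), "extrinsics" (4x4, takes a point from world to camera coordinates). Camera axes: x right, y down, z forward; pixel columns grow to the right and rows downward; lengths in m; the calibration is good to about 2 mm. A picture is of the moment at which its call begins. There is no depth.
- ctrl.finish_job(): hands the job in; it is judged then, once.
The state is a dict: "t": time; "q": joint angles; "dq": joint speeds; "effort": joint torques, N m; "tool_pos": TCP position; "tool_rot": TCP orientation; "contact_force": force on the tool from outside, world axes, zero at the start; "wrist_torque": the same for the moment, N m; "opening": finger opening in m; "grip_force": force on a finger pad.
Only numpy, scipy, OpenCV 4.12 (cv2) and the standard library are available. Lean on these libraries where they do the work, as an engineer would, in place of code of your own. Each camera call takes 0.05 s, during which the arm holds its last target. There are 200 camera calls.

### The job

One of the four identical flush metal plates in the lid of the grey case is a concealed catch, but nothing shows which. With your fingertips feel gently from plate to plate until you find the one that gives, press it in so that the sprung blue-fronted tray pops fully out, then let go so that the plate comes back up flush. Pick nothing up: leave the chuck key lying in the tray and do not disturb the tape measure, the nail tin or the wooden offcut.

Things in the scene. Friction and masses are not known exactly. Their poses are not given: they have to be found in the camera images.
- case: Low grey steel case, fixed, 160 (its x) x 264 (its y) x 72 mm high; origin at the centre of its underside on the bench, z up, its blue tray front faces its -x. In its level lid lie four identical flush bare metal plates, 51 x 51 mm, centred in its frame at x = 0, y = -90, -30, +30, +90 mm. One, drawn anew each run, is the catch; the other three are rigid. No blows over 80 N: touch down at 30 mm/s or less
- catch (a joint): how far the catch plate is pressed straight down, m: 0 flush with the lid (it springs back there when let go), 0.006 fully in; about 1.8 N starts it, about 4 N holds it fully in; the tray is unlatched from about 0.004. It reads 0 while a rigid plate is pressed
- tray (a joint): how far the sprung tray stands out of the case front, along the case's -x, m: 0 shut and latched, 0.07 fully out. Once unlatched it comes out by itself within about a second and stays out; it cannot be pulled out while latched
- tray_floor (a point): point on the inner floor of the tray, 38 mm behind the blue front's face, mid-width, 12 mm above the bench; it moves with the tray. The tray is 246 mm wide and 120 mm deep inside
- chuck_key: loose steel T-handled drill chuck key, 60 x 64 x 17 mm, lying in the tray, hidden until the tray is out; origin at the centre of its underside
- tape_measure: loose yellow tape measure, 38 x 83 x 64 mm high, standing beside the case on its +y side; origin at the centre of its underside
- nail_tin: loose open round metal tin, 75 mm across, 50 mm high, beside the case on its -y side; origin at the centre of its underside
- offcut: loose wooden block, 48 x 110 x 36 mm high, beside the case on its -y side, nearer the robot than the tin; origin at the centre of its underside

How it is judged:
By the outcome, as a careful person would: the job done as asked, in the order asked, and still so for the second after the job is handed in, with the robot touching nothing.
It also fails if it takes over 45 s, if anything falls off the work surface, if the arm or the gripper's body presses on something with over 40 N, if the wrist force passes 120 N, or if a joint passes its speed limit or range.

## Working session

There is one attempt and no reset: what is moved stays moved. The work goes in short steps, Python scripts to look and compute and a tool call to move; the robot and the scene stay as the last step left them, time stands still between calls to the robot, and variables do not carry over. Pictures are saved under pics/ and viewed, at most 10 in all, crops included, and the job is handed in when it is done.

Besides the shell and the picture viewer there is one more tool, called after ">>>" as name([rows], argument=value, ...), one row to a line, values as JSON. play_rows: Moves the arm, as the interface text tells. Shift numbers are shares of 0.05 m and turn numbers shares of 8 degrees, none past 1 either way. Its arguments: {"type":"object","properties":{"series":{"type":"array"},"force":{"type":"number"}},"required":["series"]}

```bash
mkdir -p pics; python3 - <<'E'
from station import ctrl, imaging
import cv2, numpy as np, pickle
o=ctrl.get_obs(); print({k:np.round(o[k],3) for k in ("t","tool_pos","tool_rot","contact_force","opening")})
d={}
for n in("top","side"):
    i=imaging.get_image(n); d[n]=i; cv2.imwrite(f"pics/{n}0.png",i["color"]); print(n,i["fx"],i["cx"],i["cy"],np.round(i["extrinsics"],3).tolist())
pickle.dump(d,open("d0.pkl","wb"))
E
```

```text
{'t': np.float64(0.0), 'tool_pos': array([0.222, 0.584, 0.23 ]), 'tool_rot': array([-5.670e-01, -3.089e+00,  3.000e-03]), 'contact_force': array([0.109, 0.634, 0.846]), 'opening': np.float64(0.086)}
top 502.717563263678 281.68905147281487 201.36767606081997 [[0.023, -1.0, -0.007, 0.044], [-0.998, -0.023, -0.064, 0.525], [0.064, 0.008, -0.998, 1.063], [0.0, 0.0, 0.0, 1.0]]
side 462.50433052106814 279.97417686167336 211.09305311637442 [[0.999, -0.033, 0.027, -0.53], [0.014, -0.326, -0.945, 0.063], [0.04, 0.945, -0.326, 0.816], [0.0, 0.0, 0.0, 1.0]]
```

View pics/top0.png

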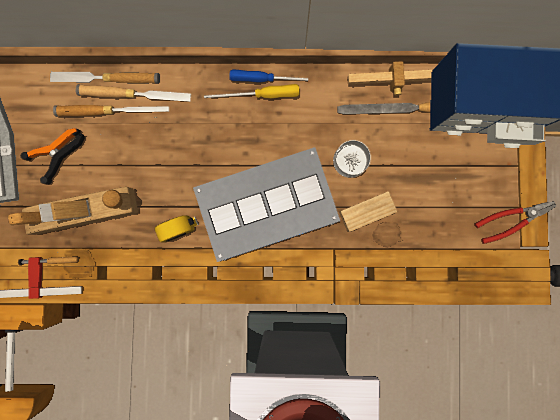

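View pics/side0.png

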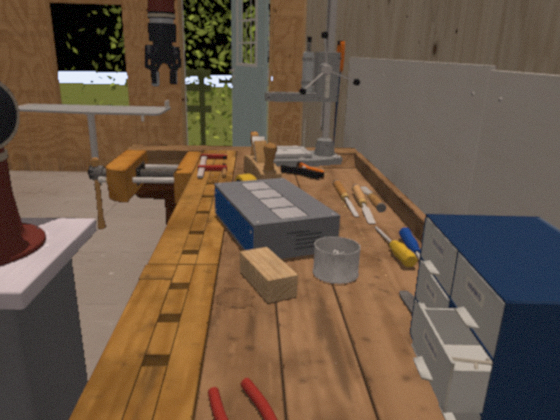

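The top view shows the grey case turned about 18°, with plates near (222,217), (251,208), (280,199) and (308,190). The tape measure is at (176,228), the tin at (352,159) and the offcut at (369,212). The side view shows the lid plates from (255,186) to (291,212), with the blue front toward the robot.

```bash
cat > h.py <<'E'
import cv2, numpy as np, pickle
from scipy.optimize import least_squares
def P(i): return np.array([[i["fx"],0,i["cx"]],[0,i["fy"],i["cy"]],[0,0,1]])@i["extrinsics"][:3]
def onplane(i,uv,z):
    M=P(i); H=np.c_[M[:,:2],M[:,2]*z+M[:,3]]; p=np.linalg.solve(H,[*uv,1]); return p[:2]/p[2]
def proj(i,X): p=P(i)@np.r_[X,1]; return p[:2]/p[2]
E
python3 - <<'E'
from h import *
d=pickle.load(open("d0.pkl","rb"))
C={}
for n,box,th in(("top",(200,165,335,245),200),("side",(225,165,320,232),135)):
    x0,y0,x1,y1=box; g=cv2.cvtColor(d[n]["color"],cv2.COLOR_BGR2GRAY)[y0:y1,x0:x1]
    t,b=cv2.threshold(g,0,255,cv2.THRESH_OTSU) if n=="side" else cv2.threshold(g,th,255,0)
    k,_,s,c=cv2.connectedComponentsWithStats(b); L=[c[j]+[x0,y0] for j in range(1,k) if s[j,4]>60]
    print(n,t,np.round(L,1).tolist(),[int(s[j,4]) for j in range(1,k) if s[j,4]>60]); C[n]=sorted(L,key=lambda p:p[0])
W=np.array([onplane(d["top"],p,.072) for p in C["top"]]); print(np.round(W,4).tolist(), np.linalg.norm(np.diff(W,axis=0),axis=1))
if len(C["side"])==4==len(W):
  for a,b in zip(C["top"],C["side"]):
    X=cv2.triangulatePoints(P(d["top"]),P(d["side"]),a,b).ravel(); print(np.round(X[:3]/X[3],4))
for w in W: print(np.round(proj(d["side"],[*w,.072]),1))
c=W.mean(0); v=W[0]-W[-1]; print(c,np.degrees(np.arctan2(-v[0],v[1])))
cv2.imwrite("pics/sc.png",cv2.resize(d["side"]["color"][160:260,200:340],None,fx=5,fy=5))
E
```

```text
top 200.0 [[307.6, 190.0], [279.7, 199.3], [251.8, 208.5], [223.9, 217.7]] [585, 585, 591, 592]
side 88.0 [[272.6, 196.1], [260.2, 168.8], [311.5, 167.1]] [4141, 68, 66]
[[0.4838, 0.1729], [0.504, 0.1166], [0.5241, 0.0601], [0.5444, 0.0036]] [0.05976115 0.05998911 0.06007642]
[255.9 185.2]
[265.5 193.1]
[276.3 202. ]
[288.6 212. ]
[0.5140832  0.08830177] 19.700407398945362
```

```bash
cat >> h.py <<'E'
from scipy.spatial.transform import Rotation as Ro
PL=np.array([[0.4838,0.1729],[0.504,0.1166],[0.5241,0.0601],[0.5444,0.0036]])
def need(o,X):
    return Ro.from_rotvec(o["tool_rot"]).inv().apply(np.array(X)-o["tool_pos"])/0.05
E
python3 - <<'E'
from h import *
from station import ctrl
d=pickle.load(open("d0.pkl","rb"))
g=cv2.cvtColor(d["side"]["color"],cv2.COLOR_BGR2GRAY)[175:222,235:315]
for th in(110,125,140,155):
    k,_,s,c=cv2.connectedComponentsWithStats((g>th).astype("uint8")); L=sorted([tuple(c[j]+[235,175]) for j in range(1,k) if s[j,4]>40])
    print(th,np.round(L,1).tolist())
    if len(L)==4:
        for a,b in zip([(223.9,217.7),(251.8,208.5),(279.7,199.3),(307.6,190.)],L):
            X=cv2.triangulatePoints(P(d["top"]),P(d["side"]),np.array(a),np.array(b)).ravel(); print(np.round(X[:3]/X[3],4))
o=ctrl.get_obs()
print(Ro.from_rotvec(o["tool_rot"]).as_matrix().round(3), need(o,[*PL[0],.12]).round(3))
E
```

```text
110 [[274.1, 198.1]]
125 [[271.2, 198.1]]
140 [[247.0, 177.1], [260.9, 189.7], [276.0, 202.3], [288.5, 212.3]]
[0.475  0.1703 0.0905]
[0.4995 0.116  0.0793]
[0.5238 0.0602 0.0713]
[0.5443 0.0036 0.0714]
155 [[255.1, 185.4], [265.2, 193.2], [275.7, 202.0], [288.1, 212.1]]
[0.4831 0.173  0.0715]
[0.5037 0.1166 0.0718]
[0.5235 0.0602 0.0718]
[0.544  0.0037 0.0717]
[[-0.935  0.355 -0.001]
 [ 0.355  0.935 -0.002]
 [ 0.    -0.002 -1.   ]] [-7.821 -5.818  2.213]
```

>>> play_rows([
  [0,[-0.4,-0.3,0],[0,0,0]],
  [0,[-0.8,-0.6,0],[0,0,0]],
  [0,[-0.9,-0.7,0.1],[0,0,0]],
  [0,[-0.9,-0.7,0.1],[0,0,0]],
  [0,[-0.9,-0.7,0.1],[0,0,0]],
  [0,[-0.9,-0.7,0.1],[0,0,0]],
  [0,[-0.9,-0.7,0.3],[0,0,0]],
  [0,[-0.9,-0.7,0.3],[0,0,0]],
])

```text
t: 1.1
tool_pos: [0.4403, 0.226, 0.181]
tool_rot: [0.567, 3.089, 0.0]
contact_force: [0.3, 0.1, -0.7]
opening: 0.0004
grip_force: 0.0
```

>>> play_rows([
  [0,[-0.8,-0.5,0.4],[0,0,0]],
  [0,[-0.42,-0.22,0.4],[0,0,0]],
  [0,[0,0,0.4],[0,0,0]],
  [0,[0,0,0],[0,0,0]],
  [0,[0,0,0],[0,0,0]],
])

```text
t: 1.72
tool_pos: [0.4842, 0.1732, 0.122]
tool_rot: [0.567, 3.089, 0.0]
contact_force: [-0.1, 0.3, -0.9]
opening: 0.0004
grip_force: 0.0
```

```bash
python3 - <<'E'
from h import *
from station import ctrl
o=ctrl.get_obs()
print({k:np.round(o[k],4) for k in ("t","tool_pos","tool_rot","contact_force","opening")},need(o,[*PL[0],.08]).round(3))
E
```

```text
{'t': np.float64(1.725), 'tool_pos': array([0.4842, 0.1732, 0.122 ]), 'tool_rot': array([5.6670e-01, 3.0892e+00, 3.0000e-04]), 'contact_force': array([-0.0809,  0.3397, -0.9197]), 'opening': np.float64(0.0004)} [ 0.005 -0.009  0.84 ]
```

>>> play_rows([
  [0,[0,0,0.3],[0,0,0]],
  [0,[0,0,0.3],[0,0,0]],
  [0,[0,0,0.2],[0,0,0]],
  [0,[0,0,0.05],[0,0,0]],
  [0,[0,0,0.05],[0,0,0]],
  [0,[0,0,0.04],[0,0,0]],
  [0,[0,0,0],[0,0,0]],
])

```text
t: 2.6
tool_pos: [0.4842, 0.1735, 0.0745]
tool_rot: [0.567, 3.09, 0.0]
contact_force: [0.3, -0.3, -0.1]
opening: -0.0
grip_force: 0.0
```

>>> play_rows([
  [0,[0,0,0.02],[0,0,0]],
  [0,[0,0,0.02],[0,0,0]],
  [0,[0,0,0.02],[0,0,0]],
  [0,[0,0,0],[0,0,0]],
])

```text
t: 3.1
tool_pos: [0.4842, 0.1735, 0.072]
tool_rot: [-0.567, -3.09, 0.0]
contact_force: [-3.4, -0.2, 4.9]
opening: 0.0001
grip_force: 2.6
```

>>> play_rows([
  [0,[0,0,0.02],[0,0,0]],
  [0,[0,0,0],[0,0,0]],
])

```text
t: 3.35
tool_pos: [0.4842, 0.1735, 0.072]
tool_rot: [-0.566, -3.09, 0.001]
contact_force: [-5.9, -2.5, 11.1]
opening: -0.0001
grip_force: 5.6
```

Plate 1 is rigid: 11 N and it stayed at 72 mm. Next plate.

>>> play_rows([
  [0,[0,0,-0.1],[0,0,0]],
  [0,[0,0,-0.15],[0,0,0]],
  [0,[-0.25,-0.3,0],[0,0,0]],
  [0,[-0.3,-0.33,0],[0,0,0]],
  [0,[-0.22,-0.29,0],[0,0,0]],
  [0,[0,0,0.07],[0,0,0]],
  [0,[0,0,0.07],[0,0,0]],
  [0,[0,0,0],[0,0,0]],
])

```text
t: 4.35
tool_pos: [0.503, 0.1173, 0.0751]
tool_rot: [-0.566, -3.089, 0.0]
contact_force: [0.3, 0.2, 0.5]
opening: -0.0002
grip_force: 0.0
```

>>> play_rows([
  [0,[0,0,0.03],[0,0,0]],
  [0,[0,0,0.02],[0,0,0]],
  [0,[0,0,0.02],[0,0,0]],
  [0,[0,0,0],[0,0,0]],
])

```text
t: 4.85
tool_pos: [0.5037, 0.1168, 0.0722]
tool_rot: [-0.567, -3.09, 0.0]
contact_force: [0.1, 0.3, -0.8]
opening: 0.0004
grip_force: 0.0
```

>>> play_rows([
  [0,[0,0,0.02],[0,0,0]],
  [0,[0,0,0],[0,0,0]],
])

```text
t: 5.1
tool_pos: [0.5038, 0.1168, 0.0715]
tool_rot: [0.567, 3.09, 0.0]
contact_force: [-0.3, 0.4, 2.0]
opening: 0.0
grip_force: 1.0
```

>>> play_rows([
  [0,[0,0,0.02],[0,0,0]],
  [0,[0,0,0],[0,0,0]],
])

```text
t: 5.35
tool_pos: [0.5039, 0.1168, 0.0705]
tool_rot: [0.567, 3.09, 0.0]
contact_force: [-1.4, 0.7, 1.9]
opening: 0.0002
grip_force: 1.3
```

This plate gives, so I'll press it further.

>>> play_rows([
  [0,[0,0,0.03],[0,0,0]],
  [0,[0,0,0.03],[0,0,0]],
  [0,[0,0,0],[0,0,0]],
])

```text
t: 5.72
tool_pos: [0.5039, 0.1168, 0.0673]
tool_rot: [0.567, 3.09, 0.0]
contact_force: [0.1, 0.4, 2.8]
opening: -0.0002
grip_force: 1.4
```

>>> play_rows([
  [0,[0,0,0.03],[0,0,0]],
  [0,[0,0,0],[0,0,0]],
  [0,[0,0,0],[0,0,0]],
])

```text
t: 6.1
tool_pos: [0.5039, 0.1169, 0.0661]
tool_rot: [0.567, 3.09, 0.0]
contact_force: [-2.3, 0.2, 4.9]
opening: -0.0004
grip_force: 2.3
```

>>> play_rows([
  [0,[0,0,0],[0,0,0]],
  [0,[0,0,0],[0,0,0]],
  [0,[0,0,0],[0,0,0]],
  [0,[0,0,0],[0,0,0]],
  [0,[0,0,0],[0,0,0]],
  [0,[0,0,0],[0,0,0]],
  [0,[0,0,0],[0,0,0]],
  [0,[0,0,0],[0,0,0]],
])

```text
t: 7.1
tool_pos: [0.5039, 0.1169, 0.066]
tool_rot: [0.567, 3.09, 0.0]
contact_force: [-0.5, -0.4, 5.9]
opening: 0.0002
grip_force: 2.5
```

>>> play_rows([
  [0,[0,0,-0.05],[0,0,0]],
  [0,[0,0,-0.05],[0,0,0]],
  [0,[0,0,-0.05],[0,0,0]],
  [0,[0,0,-0.1],[0,0,0]],
  [0,[0,0,-0.4],[0,0,0]],
  [0,[0,0,-0.8],[0,0,0]],
  [0,[0,0,-0.8],[0,0,0]],
  [0,[0,0,-0.8],[0,0,0]],
])

```text
t: 8.1
tool_pos: [0.5032, 0.1167, 0.2192]
tool_rot: [-0.567, -3.089, 0.001]
contact_force: [0.5, 0.4, 0.0]
opening: 0.0002
grip_force: 0.0
```

>>> play_rows([
  [0,[0.8,0.8,0],[0,0,0]],
  [0,[0.8,0.8,0],[0,0,0]],
  [0,[0.8,0.8,0],[0,0,0]],
  [0,[0.8,0.8,0],[0,0,0]],
  [0,[0.8,0.8,0],[0,0,0]],
  [0,[0.4,0.4,0],[0,0,0]],
  [0,[0,0,0],[0,0,0]],
  [0,[0,0,0],[0,0,0]],
])

```text
t: 9.1
tool_pos: [0.3762, 0.3999, 0.218]
tool_rot: [-0.567, -3.09, 0.002]
contact_force: [-0.3, -0.3, -0.8]
opening: -0.0001
grip_force: 0.0
```

```bash
python3 - <<'E'
from h import *
from station import ctrl, imaging
d=pickle.load(open("d0.pkl","rb")); out=[]
e={n:imaging.get_image(n) for n in("top","side")}; pickle.dump(e,open("d1.pkl","wb"))
out.append(cv2.resize(e["top"]["color"][120:300,140:420],None,fx=2,fy=2)); out.append(cv2.resize(e["side"]["color"][140:320,140:420],None,fx=2,fy=2))
im=np.vstack(out); cv2.imwrite("pics/after.png",cv2.resize(im,None,fx=.83,fy=.83))
tb=d["top"]
ft=np.array([0.5141,0.0883]); a=np.radians(19.7); f=ft-(.08+.07)*np.array([np.cos(a),np.sin(a)])
print("expected front top-edge px at full travel",proj(e["top"],[*f,.06]).round(1), proj(e["side"],[*f,.03]).round(1)); print(ctrl.get_obs()["tool_pos"],ctrl.get_obs()["t"])
E
```

```text
expected front top-edge px at full travel [289.  273.7] [194.5 226. ]
[0.37663075 0.39957781 0.21815655] 9.2
```

View pics/after.png

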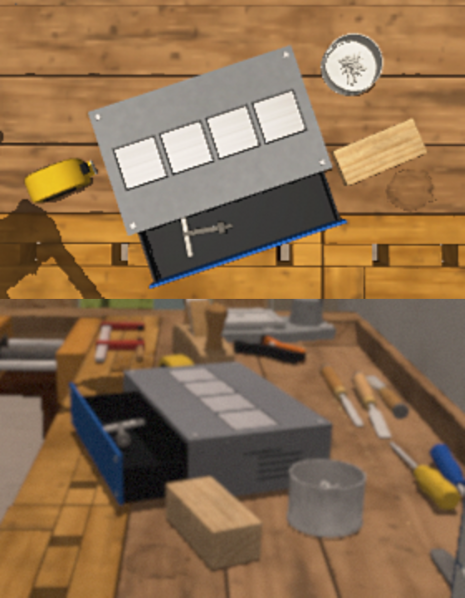

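The picture shows the tray out with its front's midpoint near top pixel (290,272), against (289,274) expected at full travel. The chuck key lies in the tray, all four plates look flush, and the tape measure, tin and offcut are where they were. The arm is clear.

```bash
python3 -c "
from station import ctrl
print(ctrl.finish_job())"
```

```text
the job is handed in; nothing more can be done
None
```

The catch was the second plate from the +y end (case y = +30 mm): I pressed it fully in, the tray came out to about its full 70 mm, and I let go and moved the arm clear. In the last picture all four plates look flush, the chuck key lies in the tray, and the tape measure, tin and offcut look unmoved; the job was handed in at about 9 s, and no verdict was returned.

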